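# Shift the welding press's range selector to third

## Robot

A 6-joint arm with a two-finger parallel gripper is mounted at the origin on a cart in front of the work surface, level with it; the furniture and walls round the work are solid. World frame = base frame: x ahead of the robot, y to its left, z up, the work surface at z = 0. Lengths are in mm, angles in rad, forces in N, time in s.
With the tool pointing down it reaches from about 350 to 875 mm from the base axis. Payload 4.2 kg.
Tool frame: the origin (TCP) lies between the finger pads; the fingertips stand 14 mm ahead of it and the grasp point (between the pads) lies 5 mm behind it; z points along the fingers, y is the line along which they close (so a half turn about z gives the same grasp; the last joint's range is limited). The gripper opens to 85 mm and grips with 20 to 120 N. Pads are 22 mm wide; open, the fingers measure 114 mm over their backs; the gripper's body (76 mm by 85 mm) begins 54 mm behind the grasp point. The pads swing forward as they close: fully open they stand 13 mm farther back than shut.
Start: joints at [1.55, 0.385, 0.008, 0, -1.194, -0.259], TCP at [172.57, 600.682, 245.312] pointing down, gripper open.
Joint ranges: [-3.14, 3.14], [-1.21, 2.06], [-1.07, 1.41], [-3.16, 2.05], [-2.99, -0.16], [-3.1, 3.1]. Speed limits (rad/s): [2.79, 2.79, 3.14, 3.14, 3.14, 3.14].

## Interface

Orientations are given as a unit quaternion [x, y, z, w].
In Python, from bench import * gives the robot as it stands.
- The arm moves only by the tool carry_out, never from a script. Its argument "motion" is a list of rows, each a list of 7 numbers: the turn, a rotation vector about the tool's x, y, z in rad, then the shift along the tool's x, y, z in mm, then the opening, from -1 (shut) to 1 (fully open), so that 0 is half open. A call has 1 to 5 rows; each row is the pose to reach, as a shift and turn from the pose commanded when the call began, along the tool's axes at that moment; what a row does not reach only later rows make up. A row lasts 1/8 s, in which the tool goes at most 62.5 mm and 10.7 degrees, less where a joint would pass 70% of its speed; a pose out of reach is approached as far as the arm can. A call with a gripper value outside its range is refused whole. The fingers move at their own pace and stop on an object; the grip force is fixed at half the most. Time passes only in rows, so rows that repeat a pose let the fingers close. It gives the time, the measured TCP pose, the force, the opening and the grip force at its end, in the units of the state.
- read_state(): the state, without advancing time (a new reading comes with each control period).
- get_image(name): name is "scene" or "side" or "wrist"; returns a dict with "color" (420x560x3 uint8, blue, green, red), "mtx" (3x3 intrinsics, pixels), "position" and "orientation" of the camera in the world. Camera axes: x right, y down, z forward; pixel columns grow to the right and rows downward; lengths in mm; the calibration is good to about 2 mm. A picture is of the moment at which its call begins. There is no depth.
- job_done(): hands the job in; it is judged then, once.
The state is a dict: "clock": time; "joints": joint angles; "joint_vel": joint speeds; "joint_efforts": joint torques, N m; "position": TCP position; "ee_rot": TCP orientation; "contact_force": force on the tool from outside, world axes, zero at the start; "wrist_torque": the same for the moment, N m; "gripper_width": finger opening in mm; "grasp_force": force on a finger pad.
Only numpy, scipy, OpenCV 4.12 (cv2) and the standard library are available. Lean on these libraries where they do the work, as an engineer would, in place of code of your own. Each camera call takes 0.05 s, during which the arm holds its last target. There are 200 camera calls.

## Task

Set the welding press to its third range: with the fingertips push the lever of the H-gate selector into the cross passage, push it across, and then push it forward until it is fully home in the third slot (the far right one, marked with three dimples), without going into the fourth slot, the near right one. Only push the lever, never pinch or grip it; leave the loose parts on the bench where they stand, and finish clear of everything.

Things in the scene. Friction and masses are not known exactly. Their poses are not given: they have to be found in the camera images.
- selector: grey housing of the gear-lever style selector, bolted down: flange 130 mm deep (x) by 136 mm wide (y), body 112 x 102 mm, gate plate on top 110 x 100 mm, its top 53 mm above the bench. Origin on the bench under the gate's centre; +x points forward (away from the robot), +y left, turned at most 0.3 rad from the robot's axes. The lever pivots about a point 40 mm below this origin
- gate_center (a point): centre of the aluminium gate plate's top; axes as the selector. H-shaped opening: cross passage along y, 24 mm wide; two slot columns along x at y = +20 and -20 mm, between them two 20 mm wide fixed tongues that begin 12 mm ahead of and behind the centre. Dimples at the slot ends number them: 1 far left, 2 near left, 3 far right, 4 near right
- lever_cross (a joint): sideways lean of the lever about the selector's x axis, rad: -0.222 is the left column, where it starts, +0.222 the right column, both hard stops. It can swing over only while the lever is in the cross passage. No spring: it stays where it is left, by friction (about 2.5 N at the grip)
- lever_fore (a joint): fore-and-aft lean of the lever, rad: +0.28 fully forward (slots 1 and 3), -0.28 fully back (slots 2 and 4), both hard stops; 0 is the middle of the cross passage, and the lever can cross between about -0.06 and +0.06. Starts anywhere from -0.27 to +0.27 in the left column. No spring, stays by friction (about 2.5 N at the grip)
- grip_center (a point): centre of the lever's black square grip, on its axis, 150 mm from the pivot (110 mm above the bench when upright): 24 mm square over the faces, 70 mm tall, ending 35 mm below and, with a small cap, 41 mm above this point; below it a 12 mm steel rod goes into the gate. z points up along the lever, x to the far face, y to the left face
- grip_near: the near (-x, towards the robot) face pad of the lever's grip, 16 mm wide and 70 mm tall, its outer face 12 mm from the grip's axis; origin on the grip's axis at mid height, axes as grip_center
- grip_far: the far (+x) face pad of the lever's grip, 16 mm wide and 70 mm tall, its outer face 12 mm from the grip's axis; origin on the grip's axis at mid height, axes as grip_center
- grip_left: the left (+y) face pad of the lever's grip, 16 mm wide and 70 mm tall, its outer face 12 mm from the grip's axis; origin on the grip's axis at mid height, axes as grip_center
- grip_right: the right (-y) face pad of the lever's grip, 16 mm wide and 70 mm tall, its outer face 12 mm from the grip's axis; origin on the grip's axis at mid height, axes as grip_center
- nest_block_2: loose steel block 35 x 45 x 22 mm with drilled top, lying left of the selector; origin under its centre; leave it alone
- electrode_1: loose copper electrode, 18 mm across and 50 mm tall, upright, farther left of the selector; origin under its centre; leave it alone
- v_block: loose steel V-block 40 x 52 x 34 mm, right of the selector; origin under its centre; leave it alone
- electrode_2: loose copper electrode, 18 mm across and 42 mm tall, upright, farther right of the selector; origin under its centre; leave it alone
- rotor_2: loose copper rotor disc, 70 mm across and 29 mm tall, on the bench to the far right; origin under its centre; leave it alone

How it is judged (in metres and radians):
On the way:
1. the lever is pushed across to the right end of the cross passage (value of joint lever_cross above 0.14 rad and value of joint lever_fore between -0.14 and 0.14 rad), for 0.05 s.
At the end, for the whole second after the job is handed in: the lever rests in the third slot: lever_fore over 0.25 rad (stop at 0.28) and lever_cross over 0.14 rad (stop at 0.222), at rest (value of joint lever_cross between 0.14 and 0.25 rad and value of joint lever_fore between 0.25 and 0.3 rad and velocity of joint lever_fore between -0.05 and 0.05 rad/s and velocity of joint lever_cross between -0.05 and 0.05 rad/s); the robot touches nothing.
It fails at once if the lever is pushed into the fourth slot (lever_cross over 0.12 and lever_fore below -0.14 rad) (value of joint lever_cross above 0.12 rad and value of joint lever_fore below -0.14 rad).
It fails at once if the lever's grip is pinched: fingers press on two opposite faces at once, over 2 N each ((contact force between the fingers and grip_near above 2 N and contact force between the fingers and grip_far above 2 N) or (contact force between the fingers and grip_left above 2 N and contact force between the fingers and grip_right above 2 N)).
It fails at once if a loose part is pushed away, lifted or carried (over 15 mm from its start) (distance of any of nest_block_2, electrode_1, v_block, electrode_2, rotor_2 from where it was at the start of the episode above 0.015 m).
It fails at once if a loose part is tipped over (angle between any of nest_block_2, electrode_1, v_block, electrode_2, rotor_2's own z axis and vertical above 0.5 rad).
It also fails if it takes over 59 s, if anything falls off the work surface, if the arm or the gripper's body presses on something with over 40 N, if the wrist force passes 120 N, or if a joint passes its speed limit or range.

## Working session

There is one attempt and no reset: what is moved stays moved. The work goes in short steps, Python scripts to look and compute and a tool call to move; the robot and the scene stay as the last step left them, time stands still between calls to the robot, and variables do not carry over. Pictures are saved under pics/ and viewed, at most 10 in all, crops included, and the job is handed in when it is done.

Besides the shell and the picture viewer there is one more tool, called after ">>>" by a JSON object that holds its "name" and its "arguments", one argument or row to a line. carry_out: Moves the arm, as the interface text tells. Its arguments: {"type":"object","properties":{"motion":{"type":"array"}},"required":["motion"]}

```bash
mkdir -p pics; python3 - <<'E'
from bench import *
import cv2,numpy as np
s=read_state();print(s['clock'],s['position'],s['ee_rot'],s['gripper_width'])
for n in('scene','side'):
    g=get_image(n);cv2.imwrite(f'pics/{n}0.png',g['color']);print(n,g['mtx'],g['position'],g['orientation'])
E
```

```text
0.0 [172.43142948 600.16285351 244.21438338] [ 9.90217153e-01 -1.39530599e-01 -1.08352881e-04  1.09063481e-03] 85.44924769945482
scene [[490.29322625   0.         278.03024668]
 [  0.         490.29322625 210.25286084]
 [  0.           0.           1.        ]] [  84.04976501 -642.96682987  907.92109716] [ 0.87220534 -0.26789889  0.11568278 -0.39256276]
side [[442.60568301   0.         278.5914592 ]
 [  0.         442.60568301 207.41506161]
 [  0.           0.           1.        ]] [ 433.53760437 -787.49168197  491.54389331] [ 0.83279189 -0.09270056  0.04877589 -0.5435855 ]
```

View pics/scene0.png

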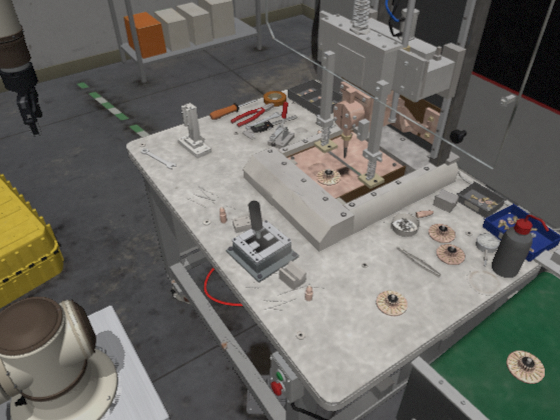

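View pics/side0.png

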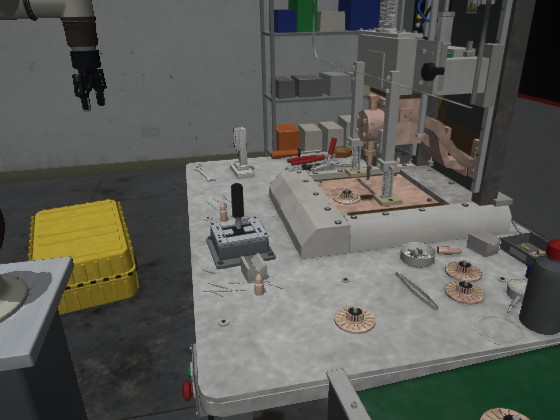

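The selector shows at about (262,245) in the scene view and (240,235) in the side view. Its black grip is at (255,217) and (237,200). I'll enlarge both.

```bash
cat > h.py <<'E'
from bench import *
import cv2,numpy as np
from scipy.spatial.transform import Rotation as R
def ray(g,p):
    K=np.array(g['mtx']);d=R.from_quat(g['orientation']).apply(np.linalg.inv(K)@[p[0],p[1],1]);return np.array(g['position']),d/np.linalg.norm(d)
def onz(g,p,z):
    o,d=ray(g,p);return o+d*(z-o[2])/d[2]
def proj(g,X):
    c=R.from_quat(g['orientation']).inv().apply(np.array(X,float)-g['position']);q=c@np.array(g['mtx']).T;return q[:,:2]/q[:,2:]
def meet(g1,p1,g2,p2):
    o1,d1=ray(g1,p1);o2,d2=ray(g2,p2);t=np.linalg.lstsq(np.c_[d1,-d2],o2-o1,rcond=None)[0]
    a,b=o1+t[0]*d1,o2+t[1]*d2;return (a+b)/2,np.linalg.norm(a-b)
E
python3 - <<'E'
import cv2,numpy as np
a=cv2.imread('pics/scene0.png')[190:310,215:325];b=cv2.imread('pics/side0.png')[175:295,190:290]
f=lambda i:cv2.resize(i,(400,480),interpolation=cv2.INTER_CUBIC)
a=cv2.resize(a,None,fx=3.8,fy=3.8,interpolation=2);b=cv2.resize(b,None,fx=3.8,fy=3.8,interpolation=2)
cv2.imwrite('pics/crop1.png',np.hstack([a,b]))
E
```

```text
(no output)
```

View pics/crop1.png

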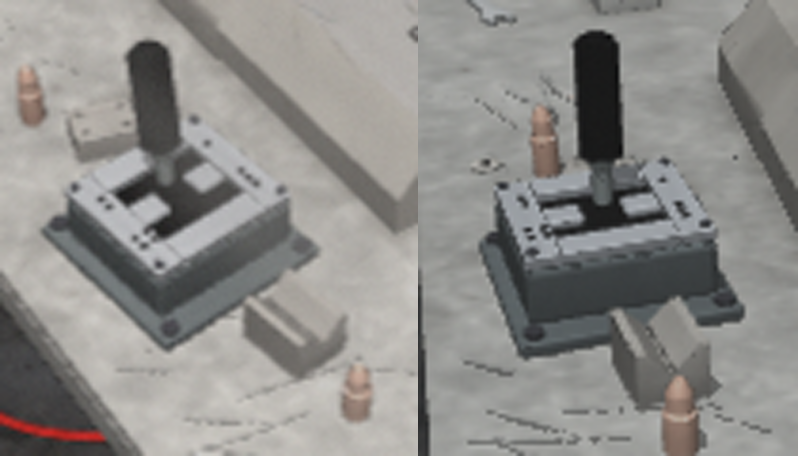

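The enlarged crops show the following:
- **Plate corners, scene crop:** near-left (68,187), near-right (160,275), far-right (288,195), far-left (192,118).
- **Grip axis, scene crop:** top (147,45), bottom (158,152).
- **Grip axis, side crop:** top (177,38), bottom (182,160).
- **Dimples:** three at the far right (250,178), four at the near right.

```bash
python3 - <<'E'
from h import *
gs,gd=get_image('scene'),get_image('side')
f=lambda p,o:np.array(p)/3.8-0.5+np.array(o)
S=(215,190);D=(190,175)
C=np.array([onz(gs,f(p,S),53) for p in[(68,187),(160,275),(288,195),(192,118)]])
C2=np.array([onz(gd,f(p,D),53) for p in[(77,182),(102,250),(299,235),(250,160)]])
for c in(C,C2):
    print(c[:,:2].round(1).tolist(),c.mean(0).round(1),[np.linalg.norm(c[i]-c[i-1]).round(1) for i in range(4)])
    dx=c[2]+c[3]-c[0]-c[1];dy=c[0]+c[3]-c[1]-c[2];print('yaw',np.arctan2(dx[1],dx[0]),np.arctan2(-dy[0],dy[1]))
# grip by dark mask
def axis(g,o,w,h):
    im=g['color'][o[1]:o[1]+h,o[0]:o[0]+w].max(2)
    n,l,st,ce=cv2.connectedComponentsWithStats((im<55).astype(np.uint8))
    for i in range(1,n):
        if st[i,4]>60: print(st[i],ce[i]+o)
axis(gs,(235,195),40,45);axis(gd,(220,178),35,45)
for a,b in(((147,45),(177,38)),((158,152),(182,160))):
    print(meet(gs,f(a,S),gd,f(b,D)))
E
```

```text
[[462.3, 133.9], [470.8, 35.1], [575.8, 47.3], [564.2, 143.6]] [518.3  90.   53. ] [np.float64(102.4), np.float64(99.2), np.float64(105.7), np.float64(97.0)]
yaw 0.10575457914496667 0.10237025545640895
[[460.4, 141.3], [468.0, 49.9], [577.7, 40.8], [566.9, 146.4]] [518.3  94.6  53. ] [np.float64(106.6), np.float64(91.7), np.float64(110.0), np.float64(106.1)]
yaw -0.018627980428034884 0.09316322151844744
[ 11   5  13  35 377] [237.03713528 200.18832891]
(array([525.89698443, 132.95513185, 143.15153411]), np.float64(1.6649348818807128))
(array([520.14458804, 112.84992206,  72.05666834]), np.float64(4.088752362308061))
```

```bash
cat >> h.py <<'E'
C0=np.array([519,90.5,0]);YAW=0.10;F=R.from_euler('z',YAW)
def goal(xp,yp,z,yaw=YAW-np.pi/2):
    s=read_state();r=R.from_quat(s['ee_rot'])
    t=F.apply([xp,yp,0])+C0+[0,0,z]
    rt=R.from_euler('z',yaw)*R.from_euler('x',np.pi)
    return (r.inv()*rt).as_rotvec().round(3),r.inv().apply(t-s['position']).round(1)
def where():
    s=read_state();return F.inv().apply(s['position']-C0).round(1),np.round(s['contact_force'],1),s['clock']
E
python3 -c "
from h import *
print(goal(65,32,230),where())"
```

```text
(array([ 1.000e-03, -1.000e-03,  1.191e+00]), array([522.4, 340.5,  15.1])) (array([-293.9,  541.9,  244.6]), array([-0.9,  0.2,  0.9]), 0.2)
```

>>> {"name": "carry_out", "arguments": {
  "motion": [
    [0,0,0.12,52,34,0,-1],
    [0,0,0.24,104,68,0,-1],
    [0,0,0.36,156,102,0,-1],
    [0,0,0.48,208,136,0,-1],
    [0,0,0.6,260,170,0,-1]
  ]
}}

```text
clock: 0.82
position: [376.4, 363.8, 245.4]
ee_rot: [0.904, -0.427, 0.0, -0.0]
contact_force: [-0.1, 0.9, -0.5]
gripper_width: 0.4
grasp_force: 0.0
```

```bash
python3 -c "
from h import *
print(goal(65,32,230),where())"
```

```text
(array([-0.   ,  0.   ,  0.587]), array([311.1,  -8.6,  15.4])) (array([-114.6,  286.2,  245.4]), array([-0.1,  0.9, -0.5]), 0.825)
```

>>> {"name": "carry_out", "arguments": {
  "motion": [
    [0,0,0.12,60,-1.7,0,-1],
    [0,0,0.24,120,-3.4,0,-1],
    [0,0,0.36,180,-5.2,0,-1],
    [0,0,0.48,240,-7,0,-1],
    [0,0,0.587,300,-8.6,0,-1]
  ]
}}

```text
clock: 1.45
position: [574.4, 138.2, 245.3]
ee_rot: [0.742, -0.671, -0.0, -0.0]
contact_force: [0.6, 1.1, -0.3]
gripper_width: 0.0
grasp_force: 0.0
```

```bash
python3 - <<'E'
from h import *
print(goal(65,32,115),where())
g=get_image('wrist');cv2.imwrite('pics/w1.png',g['color']);print(g['position'],g['orientation'])
E
```

```text
(array([-0.   ,  0.   ,  0.001]), array([  9.9,  -5.1, 130.3])) (array([ 59.9,  41.9, 245.3]), array([ 0.6,  1.1, -0.3]), 1.45)
[582.06426709  69.16310724 374.47171165] [-0.04964153  0.98918613  0.13784545 -0.00671888]
```

View pics/w1.png

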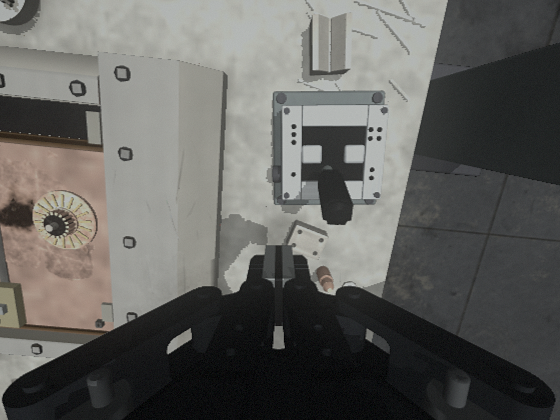

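The wrist view shows the plate corners at about (283,106), (390,106), (382,199) and (281,200). The cap top is at (337,211) and the rod enters the gate near (325,170). The shut fingertips are at (280,262).

```bash
python3 - <<'E'
from h import *
g=get_image('wrist')
# bolts: FR, NR, NL, FL
P=np.array([onz(g,p,53) for p in[(283,106),(389.5,105),(382.5,199),(281,200)]])
c=P.mean(0);dx=P[1]+P[2]-P[0]-P[3];dy=P[2]+P[3]-P[0]-P[1]
print(P[:,:2].round(1).tolist(),c,np.arctan2(-dx[1],-dx[0]),np.arctan2(-dy[0],dy[1]))
for p,z in(((337,211),145),((337,208),147),((325,170),55)):print(F.inv().apply(onz(g,p,z)-C0))
print(meet(g,(337,209),get_image('side'),(236.2,183.5)))
for a in(0,.05,.1):
  l=.222;u=F.apply([np.sin(a),np.sin(l),np.cos(a)*np.cos(l)]);X=C0-[0,0,40]+u*191
  print(a,[proj(get_image(n),[X])[0].round(1) for n in('wrist','side','scene')])
E
```

```text
[[582.1, 45.6], [473.8, 34.6], [462.4, 132.9], [574.7, 144.5]] [523.22992593  89.39933477  53.        ] 0.1019882026992808 0.09471228646895959
[ 16.52377952  34.55283405 145.        ]
[ 17.04347223  31.48905079 147.        ]
[13.3022624  14.72730915 55.        ]
(array([528.65850226, 125.53988562, 146.3976581 ]), np.float64(7.756460426060381))
0 [array([353.8, 215.6]), array([231.3, 183.5]), array([249.1, 202.5])]
0.05 [array([340.2, 211.9]), array([235.5, 183. ]), array([252.3, 200.9])]
0.1 [array([328.2, 210.7]), array([239.7, 182.8]), array([255.5, 199.4])]
```

```bash
sed -i 's/\[519,90.5,0\]/[521,90,0]/' h.py; python3 -c "
from h import *
print(goal(65,33,112),where())"
```

```text
(array([-0.   ,  0.   ,  0.006]), array([ 12.3,  -8.2, 133.6])) (array([ 56.7,  45.2, 245.6]), array([-0.7,  0.1, -0.2]), 2.05)
```

>>> {"name": "carry_out", "arguments": {
  "motion": [
    [0,0,0.006,12,-8,50,-1],
    [0,0,0.006,12,-8,100,-1],
    [0,0,0.006,12,-8,133,-1],
    [0,0,0.006,12,-8,133,-1]
  ]
}}

```text
clock: 2.55
position: [580.7, 128.3, 109.8]
ee_rot: [0.741, -0.671, -0.001, 0.003]
contact_force: [0.4, -0.0, -0.2]
gripper_width: 0.0
grasp_force: 0.0
```

```bash
python3 -c "
from h import *
print(goal(27,33,112),where())"
```

```text
(array([ 0.006, -0.002, -0.002]), array([-0.8, 36.3, -2. ])) (array([ 63.3,  32.1, 109.8]), array([ 0.4, -0. , -0.2]), 2.55)
```

>>> {"name": "carry_out", "arguments": {
  "motion": [
    [0,0,0,0,12,0,-1],
    [0,0,0,0,18,0,-1],
    [0,0,0,0,22,0,-1],
    [0,0,0,0,26,0,-1],
    [0,0,0,0,26,0,-1]
  ]
}}

```text
clock: 3.18
position: [558.1, 126.9, 114.2]
ee_rot: [0.741, -0.671, 0.001, -0.002]
contact_force: [1.0, 0.4, 6.8]
gripper_width: -0.3
grasp_force: 0.0
```

>>> {"name": "carry_out", "arguments": {
  "motion": [
    [0,0,0,0,3,0,-1],
    [0,0,0,0,6,0,-1],
    [0,0,0,0,9,0,-1],
    [0,0,0,0,9,0,-1]
  ]
}}

```text
clock: 3.68
position: [549.6, 126.2, 114.5]
ee_rot: [0.741, -0.671, 0.001, -0.002]
contact_force: [1.3, 1.8, 7.0]
gripper_width: 0.1
grasp_force: 0.1
```

```bash
python3 - <<'E'
from h import *
print(where())
W=get_image('wrist')['color'][60:270,200:430];S=get_image('side')['color'][160:270,190:300]
W=cv2.resize(W,(438,400),interpolation=2);S=cv2.resize(S,(360,400),interpolation=2)
cv2.imwrite('pics/c2.png',np.hstack([W[:,:438],S]))
E
```

```text
(array([ 32.1,  33.1, 114.5]), array([1.3, 1.8, 7. ]), 3.675)
```

View pics/c2.png

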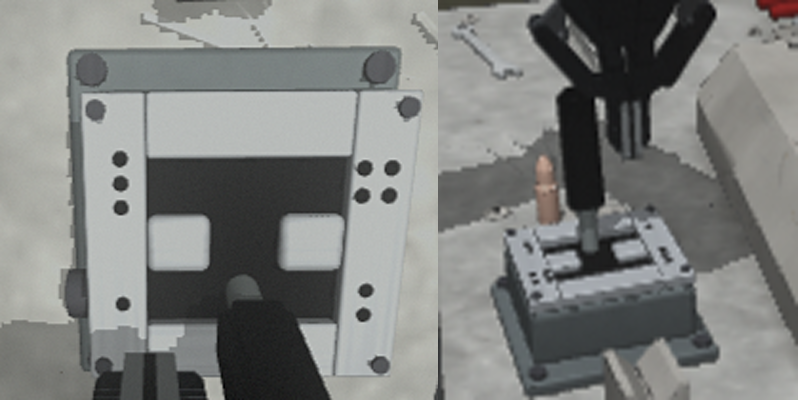

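The rod sits in the cross passage at crop (242,290), level with the gap between the tongues. The 7 N upward force suggests the gripper linkage, which flares out along tool y, is resting on the cap. I'll lift and measure the lean.

>>> {"name": "carry_out", "arguments": {
  "motion": [
    [0,0,0,0,-10,0,-1],
    [0,0,0,0,-18,-25,-1],
    [0,0,0,0,-18,-25,-1]
  ]
}}

```text
clock: 4.15
position: [566.7, 127.3, 138.3]
ee_rot: [0.741, -0.672, 0.0, -0.001]
contact_force: [-1.0, 0.1, -0.3]
gripper_width: 0.2
grasp_force: 0.0
```

```bash
python3 - <<'E'
from h import *
print(where())
g=get_image('wrist');G=g['color'];cv2.imwrite('pics/w3.png',cv2.resize(G[60:300,180:450],None,fx=2.5,fy=2.5,interpolation=2))
for a in(-.1,-.05,0,.05,.1):
  l=.222;u=F.apply([np.sin(a),np.sin(l),np.cos(a)*np.cos(l)])
  print(a,(proj(g,[C0-[0,0,40]+u*h for h in(95,115,191)])-[180,60]).round(1).tolist(),((proj(g,[C0-[0,0,40]+u*h for h in(95,115,191)])-[180,60])*2.5).round().tolist())
print((proj(g,[C0+F.apply(v) for v in([55,-50,53],[-55,-50,53],[12,0,53],[-12,0,53])])-[180,60])*2.5)
E
```

```text
(array([ 49.2,  32.5, 138.3]), array([-1. ,  0.1, -0.3]), 4.15)
-0.1 [[177.8, 144.1], [187.4, 157.5], [246.0, 239.4]] [[444.0, 360.0], [468.0, 394.0], [615.0, 599.0]]
-0.05 [[171.6, 144.2], [179.2, 157.7], [226.2, 240.3]] [[429.0, 361.0], [448.0, 394.0], [565.0, 601.0]]
0 [[165.3, 144.3], [171.0, 157.8], [205.8, 240.6]] [[413.0, 361.0], [427.0, 395.0], [515.0, 602.0]]
0.05 [[158.9, 144.2], [162.6, 157.8], [185.1, 240.3]] [[397.0, 361.0], [406.0, 394.0], [463.0, 601.0]]
0.1 [[152.5, 144.1], [154.1, 157.6], [164.3, 239.5]] [[381.0, 360.0], [385.0, 394.0], [411.0, 599.0]]
[[227.16171938 110.42762607]
 [630.85299648 109.27872713]
 [376.40527229 291.6861285 ]
 [458.89693778 291.51546684]]
```

View pics/w3.png

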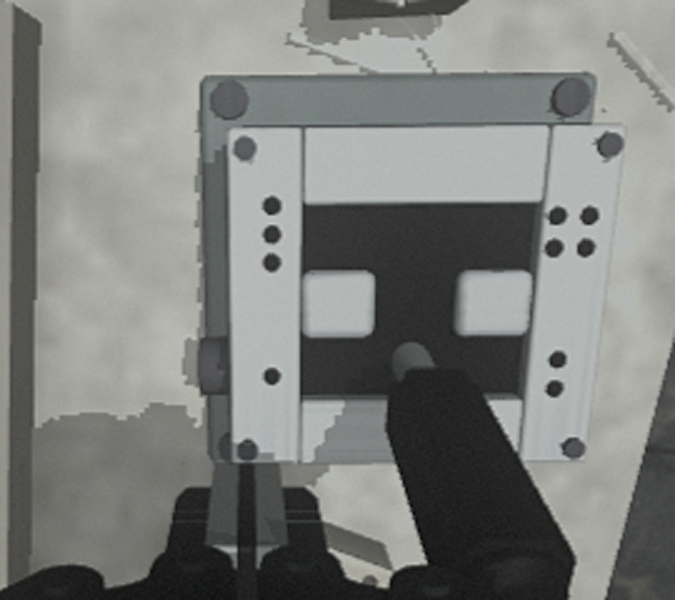

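Rod (413,362), grip bottom (425,375) and cap (515,570) all match a fore lean of about 0, so the lever is already centred in the passage. Next I go round to its left side.

>>> {"name": "carry_out", "arguments": {
  "motion": [
    [0,0,0,-30,0,0,-1],
    [0,0,0,-56,10,0,-1],
    [0,0,0,-56,48,0,-1],
    [0,0,0,-56,48,9,-1],
    [0,0,0,-56,48,9,-1]
  ]
}}

```text
clock: 4.82
position: [511.7, 177.6, 127.0]
ee_rot: [0.741, -0.672, -0.0, 0.001]
contact_force: [-0.4, -0.0, -0.2]
gripper_width: 0.3
grasp_force: 0.0
```

```bash
sed -i 's/\[521,90,0\]/[521,92,0]/' h.py; python3 -c "
from h import *
print(goal(0,0,128),where())"
```

```text
(array([ 0.002, -0.001, -0.002]), array([86.1, -0.9, -0.9])) (array([ -0.7,  86.1, 127. ]), array([-0.4, -0. , -0.2]), 4.825)
```

Push across in moderate steps.

>>> {"name": "carry_out", "arguments": {
  "motion": [
    [0,0,0,15,0,0,-1],
    [0,0,0,25,0,0,-1],
    [0,0,0,33,0,0,-1],
    [0,0,0,41,0,0,-1],
    [0,0,0,49,0,0,-1]
  ]
}}

```text
clock: 5.45
position: [517.7, 129.0, 128.7]
ee_rot: [0.741, -0.672, 0.0, -0.001]
contact_force: [-0.1, 2.9, 1.7]
gripper_width: 0.4
grasp_force: 1.2
```

>>> {"name": "carry_out", "arguments": {
  "motion": [
    [0,0,0,8,0,0,-1],
    [0,0,0,16,0,0,-1],
    [0,0,0,24,0,0,-1],
    [0,0,0,32,0,0,-1],
    [0,0,0,32,0,0,-1]
  ]
}}

```text
clock: 6.08
position: [520.1, 96.6, 128.1]
ee_rot: [0.741, -0.672, -0.0, 0.0]
contact_force: [0.2, 1.0, -0.0]
gripper_width: 0.0
grasp_force: 0.5
```

```bash
python3 - <<'E'
from h import *
print(where())
W=get_image('wrist')['color'][30:270,180:410];S=get_image('side')['color'][160:270,190:300]
W=cv2.resize(W,(438,457),interpolation=2);S=cv2.resize(S,(360,457),interpolation=2)
cv2.imwrite('pics/c4.png',np.hstack([W,S]))
E
```

```text
(array([ -0.4,   4.7, 128.1]), array([ 0.2,  1. , -0. ]), 6.075)
```

View pics/c4.png

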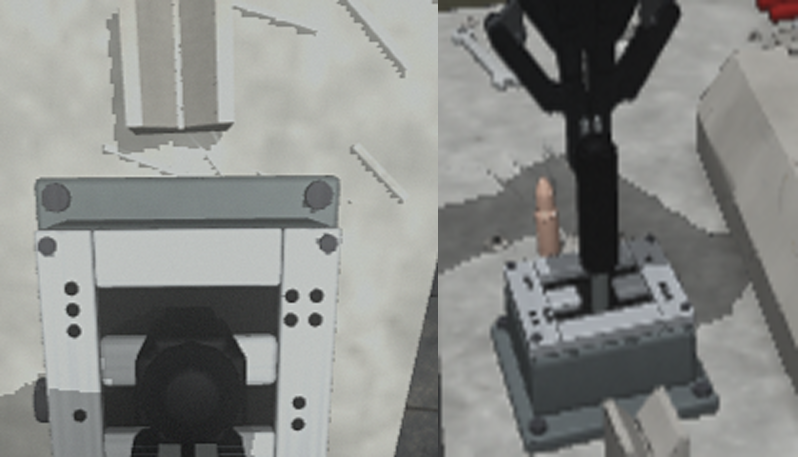

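The lever follows the finger and is now leaning right, over the plate centre at (190,380). I'll continue to the right stop.

>>> {"name": "carry_out", "arguments": {
  "motion": [
    [0,0,0,5,0,0,-1],
    [0,0,0,9,0,0,-1],
    [0,0,0,12,0,0,-1],
    [0,0,0,12,0,0,-1]
  ]
}}

```text
clock: 6.68
position: [521.2, 85.2, 128.2]
ee_rot: [0.741, -0.672, -0.0, 0.0]
contact_force: [-1.4, 1.0, -0.4]
gripper_width: 0.0
grasp_force: 0.7
```

>>> {"name": "carry_out", "arguments": {
  "motion": [
    [0,0,0,3,0,0,-1],
    [0,0,0,5,0,0,-1],
    [0,0,0,5,0,0,-1]
  ]
}}

```text
clock: 7.05
position: [521.9, 80.4, 128.3]
ee_rot: [0.741, -0.672, -0.0, 0.0]
contact_force: [-1.4, 2.2, -1.4]
gripper_width: 0.1
grasp_force: 0.8
```

```bash
python3 -c "
from h import *
print(where(),goal(0,-10,128))"
```

```text
(array([ -0.3, -11.6, 128.3]), array([-1.4,  2.2, -1.4]), 7.05) (array([ 0.   , -0.   , -0.002]), array([-1.6, -0.3,  0.3]))
```

>>> {"name": "carry_out", "arguments": {
  "motion": [
    [0,0,0,2,0,0,-1],
    [0,0,0,3,0,0,-1],
    [0,0,0,3,0,0,-1]
  ]
}}

```text
clock: 7.42
position: [522.2, 77.9, 128.2]
ee_rot: [0.741, -0.672, -0.0, -0.0]
contact_force: [-0.9, 4.4, -1.4]
gripper_width: -0.2
grasp_force: 2.0
```

>>> {"name": "carry_out", "arguments": {
  "motion": [
    [0,0,0,2,0,0,-1],
    [0,0,0,3,0,0,-1],
    [0,0,0,3,0,0,-1]
  ]
}}

```text
clock: 7.8
position: [522.6, 75.4, 128.1]
ee_rot: [0.741, -0.672, -0.0, -0.001]
contact_force: [-1.2, 6.5, -3.1]
gripper_width: 0.1
grasp_force: 3.0
```

The sideways force is rising at the right stop. I'll back off and go round to the near side.

>>> {"name": "carry_out", "arguments": {
  "motion": [
    [0,0,0,-32,0,-4,-1],
    [0,0,0,-32,35,-12,-1],
    [0,0,0,-32,65,-12,-1],
    [0,0,0,18,65,-12,-1],
    [0,0,0,18,65,0,-1]
  ]
}}

```text
clock: 8.43
position: [459.9, 48.2, 129.3]
ee_rot: [0.74, -0.672, 0.001, -0.001]
contact_force: [0.6, -0.4, -0.5]
gripper_width: -0.2
grasp_force: 0.0
```

```bash
python3 - <<'E'
from h import *
print(where(),goal(-30,-35,128))
g=get_image('wrist');S=get_image('side')['color'][160:270,190:300]
W=cv2.resize(g['color'][10:250,150:380],(438,457),interpolation=2);S=cv2.resize(S,(360,457),interpolation=2)
cv2.imwrite('pics/c5.png',np.hstack([W,S]))
E
```

```text
(array([-65.2, -37.4, 129.3]), array([ 0.6, -0.4, -0.5]), 8.425) (array([-0.002, -0.001, -0.004]), array([ -2.6, -35.2,   1.4]))
```

View pics/c5.png

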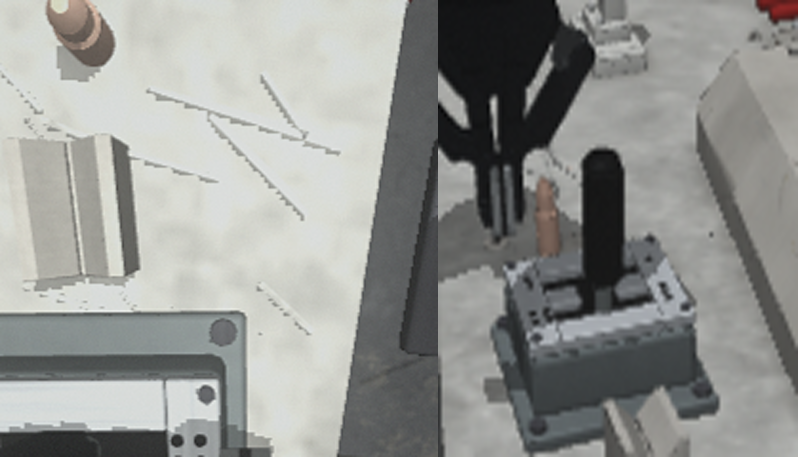

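The lever stands upright at the right column in the side crop at (602,155)-(602,280), with the finger clear on the near side. Now I push forward.

>>> {"name": "carry_out", "arguments": {
  "motion": [
    [0,0,0,-2,-20,0,-1],
    [0,0,0,-2,-32,0,-1],
    [0,0,0,-2,-40,0,-1],
    [0,0,0,-2,-48,0,-1],
    [0,0,0,-2,-56,0,-1]
  ]
}}

```text
clock: 9.15
position: [514.9, 57.7, 128.1]
ee_rot: [0.741, -0.672, -0.0, 0.001]
contact_force: [-1.5, 0.3, 0.4]
gripper_width: -0.1
grasp_force: 1.1
```

>>> {"name": "carry_out", "arguments": {
  "motion": [
    [0,0,0,0,-7,0,-1],
    [0,0,0,0,-14,0,-1],
    [0,0,0,0,-18,0,-1],
    [0,0,0,0,-18,0,-1]
  ]
}}

```text
clock: 9.65
position: [533.4, 59.5, 128.2]
ee_rot: [0.741, -0.672, 0.0, -0.0]
contact_force: [-0.7, 1.5, -0.0]
gripper_width: -0.0
grasp_force: 0.5
```

```bash
python3 - <<'E'
from h import *
print(where())
g=get_image('side');print([(c,f,proj(g,[C0-[0,0,40]+F.apply([np.tan(f),-np.tan(c),1])*188/np.sqrt(1+np.tan(f)**2+np.tan(c)**2)])[0].round(1)) for c,f in((.222,.0),(.222,.2),(.222,.28),(0,.06))])
d=g['color'][160:260,215:280].max(2)<45
for r in range(0,100,6):
    q=np.where(d[r])[0]; print(r+160,(q+215).tolist()[:1],(q+215).tolist()[-1:])
E
```

```text
(array([  9.1, -33.6, 128.2]), array([-0.7,  1.5, -0. ]), 9.65)
[(0.222, 0.0, array([240.8, 198. ])), (0.222, 0.2, array([258., 197.])), (0.222, 0.28, array([264.5, 197.5])), (0, 0.06, array([241.4, 188.4]))]
160 [222] [263]
166 [223] [272]
172 [215] [270]
178 [217] [266]
184 [223] [261]
190 [229] [252]
196 [238] [260]
202 [238] [262]
208 [246] [261]
214 [247] [259]
220 [246] [258]
226 [237] [256]
232 [234] [253]
238 [] []
244 [] []
250 [] []
256 [] []
```

>>> {"name": "carry_out", "arguments": {
  "motion": [
    [0,0,0,0,-3,0,-1],
    [0,0,0,0,-6,0,-1],
    [0,0,0,0,-8,0,-1],
    [0,0,0,0,-8,0,-1]
  ]
}}

```text
clock: 10.2
position: [541.3, 60.3, 128.3]
ee_rot: [0.741, -0.672, 0.0, -0.0]
contact_force: [-1.3, -1.3, -1.2]
gripper_width: -0.3
grasp_force: 0.7
```

>>> {"name": "carry_out", "arguments": {
  "motion": [
    [0,0,0,0,-2,0,-1],
    [0,0,0,0,-4,0,-1],
    [0,0,0,0,-4,0,-1]
  ]
}}

```text
clock: 10.58
position: [545.3, 60.7, 128.4]
ee_rot: [0.741, -0.672, 0.0, -0.0]
contact_force: [-0.9, 0.3, -0.7]
gripper_width: 0.4
grasp_force: 0.7
```

>>> {"name": "carry_out", "arguments": {
  "motion": [
    [0,0,0,0,-2,0,-1],
    [0,0,0,0,-4,0,-1],
    [0,0,0,0,-4,0,-1]
  ]
}}

```text
clock: 10.95
position: [548.8, 61.0, 128.2]
ee_rot: [0.741, -0.672, -0.0, 0.0]
contact_force: [-2.4, -0.5, -0.6]
gripper_width: -0.1
grasp_force: 1.2
```

>>> {"name": "carry_out", "arguments": {
  "motion": [
    [0,0,0,0,-2,0,-1],
    [0,0,0,0,-3,0,-1],
    [0,0,0,0,-3,0,-1]
  ]
}}

```text
clock: 11.32
position: [551.1, 61.2, 127.7]
ee_rot: [0.741, -0.672, -0.001, 0.001]
contact_force: [-4.9, 0.6, -2.2]
gripper_width: 0.2
grasp_force: 2.1
```

>>> {"name": "carry_out", "arguments": {
  "motion": [
    [0,0,0,0,-3,0,-1],
    [0,0,0,0,-4,0,-1],
    [0,0,0,0,-4,0,-1]
  ]
}}

```text
clock: 11.7
position: [553.9, 61.3, 127.4]
ee_rot: [0.741, -0.672, -0.001, 0.002]
contact_force: [-7.0, 0.3, -1.3]
gripper_width: -0.1
grasp_force: 3.2
```

>>> {"name": "carry_out", "arguments": {
  "motion": [
    [0,0,0,0,25,0,-1],
    [0,0,0,0,60,0,-1],
    [0,0,0,0,75,-50,-1],
    [0,0,0,0,75,-100,-1],
    [0,0,0,0,75,-100,-1]
  ]
}}

```text
clock: 12.32
position: [485.9, 55.8, 234.4]
ee_rot: [0.741, -0.671, 0.004, -0.007]
contact_force: [-0.1, -0.2, -0.5]
gripper_width: -0.0
grasp_force: 0.0
```

```bash
python3 - <<'E'
from h import *
print(where())
g=get_image('side')
for f in(.2,.24,.26,.28): print(f,[(proj(g,[C0-[0,0,40]+F.apply([np.tan(f),-np.tan(.222),1])*h/np.sqrt(1+np.tan(f)**2+np.tan(.222)**2)])[0]).round(1) for h in (115,191)])
W=get_image('scene')['color'][190:310,215:325]
S=cv2.resize(g['color'][170:280,190:300],(400,400),interpolation=2)
cv2.imwrite('pics/c6.png',np.hstack([cv2.resize(W,(367,400),interpolation=2),S]))
E
```

```text
(array([-38.6, -32.5, 234.4]), array([-0.1, -0.2, -0.5]), 12.325)
0.2 [array([251. , 225.1]), array([258.3, 195.8])]
0.24 [array([252.9, 225.1]), array([261.6, 196. ])]
0.26 [array([253.9, 225.2]), array([263.3, 196.1])]
0.28 [array([254.9, 225.2]), array([264.9, 196.3])]
```

View pics/c6.png

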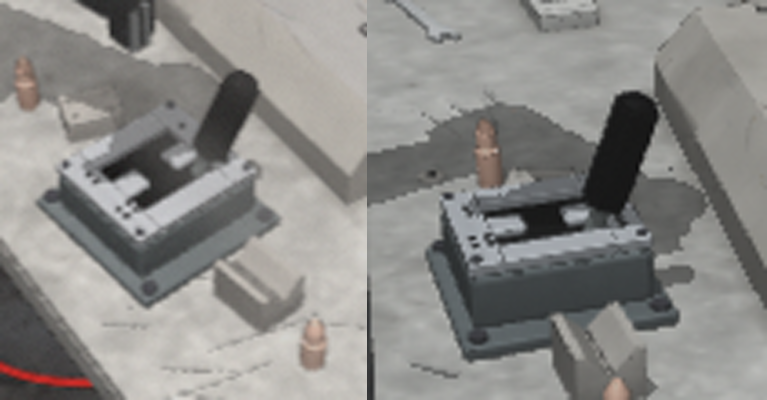

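The lever is in slot 3, leaning about 0.27 by the cap at crop (635,100). To be certain it is home, I'll press once more, harder, against the stop.

>>> {"name": "carry_out", "arguments": {
  "motion": [
    [0,0,0,0,0,50,-1],
    [0,0,0,0,0,100,-1],
    [0,0,0,0,-40,107,-1],
    [0,0,0,0,-62,107,-1],
    [0,0,0,0,-68,107,-1]
  ]
}}

```text
clock: 13.05
position: [547.9, 60.5, 118.9]
ee_rot: [0.741, -0.672, -0.002, 0.003]
contact_force: [-4.4, -0.2, -1.2]
gripper_width: 0.1
grasp_force: 2.0
```

>>> {"name": "carry_out", "arguments": {
  "motion": [
    [0,0,0,0,-3,0,-1],
    [0,0,0,0,-6,0,-1],
    [0,0,0,0,-9,0,-1],
    [0,0,0,0,-9,0,-1]
  ]
}}

```text
clock: 13.55
position: [552.4, 60.7, 119.0]
ee_rot: [0.74, -0.672, -0.004, 0.005]
contact_force: [-8.3, -0.0, -1.1]
gripper_width: -0.3
grasp_force: 3.7
```

The tool is giving way at 8 N, well above the 2.5 N friction, so the lever is on its stop. I'll retreat.

>>> {"name": "carry_out", "arguments": {
  "motion": [
    [0,0,0,0,15,0,-1],
    [0,0,0,0,50,0,-1],
    [0,0,0,0,85,-40,-1],
    [0,0,0,0,90,-100,-1],
    [0,0,0,0,90,-120,-1]
  ]
}}

```text
clock: 14.18
position: [470.0, 53.9, 246.7]
ee_rot: [0.741, -0.671, 0.003, -0.006]
contact_force: [0.6, -0.4, -1.6]
gripper_width: 0.3
grasp_force: 0.0
```

>>> {"name": "carry_out", "arguments": {
  "motion": [
    [0,0,0,0,0,0,-1],
    [0,0,0,0,0,0,-1],
    [0,0,0,0,0,0,-1]
  ]
}}

```text
clock: 14.55
position: [467.9, 52.9, 240.0]
ee_rot: [0.741, -0.672, -0.0, 0.001]
contact_force: [0.4, 0.7, 0.0]
gripper_width: -0.1
grasp_force: 0.0
```

```bash
python3 - <<'E'
from h import *
print(where())
d=(get_image('side')['color'][185:235,235:285].max(2)<45).astype(np.uint8)
n,l,st,ce=cv2.connectedComponentsWithStats(d);i=1+st[1:,4].argmax();print(st[i],ce[i]+[235,185])
g=get_image('side')
for f in(.22,.25,.28): print(f,proj(g,[C0-[0,0,40]+F.apply([np.tan(f),-np.tan(.222),1])*153/np.sqrt(1+np.tan(f)**2+np.tan(.222)**2)])[0])
job_done()
E
```

```text
(array([-56.8, -33.6, 240. ]), array([0.4, 0.7, 0. ]), 14.55)
[  0  11  35  39 483] [255.77639752 215.17184265]
0.22 [255.86142001 210.7887617 ]
0.25 [257.83765472 210.88262937]
0.28 [259.79201883 211.02654478]
the job is handed in; nothing more can be done
```

The lever was pushed across the passage and then forward into the third slot until it pressed on its stop at about 8 N. The arm is clear and the job is handed in at about 14.6 s. The last camera check was inconclusive because its dark mask also took in part of the housing opening, so "fully home" rests on the stop force and an earlier image reading of about 0.27 rad.

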